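# Turn the windowsill carousel to the sunscreen

## Task

Push the bamboo turntable round by its rim, where six pegs give the fingers something to push on, smoothly and without flinging it, until the white sunscreen pump stands at the front, lined up with the purple arrow on the stand. Lift nothing: do not touch the things standing on the turntable, keep them in their places, and leave the drink bottle, tumbler, coaster and keys on the sill alone. Finish with the turntable at rest and the fingers clear.

Things in the scene. Friction and masses are not known exactly. Their poses are not given: they have to be found in the camera images.
- stand: fixed bamboo stand under the turntable: round, 300 mm across, 20 mm thick, with a 70 mm wide tongue reaching out to 230 mm from its centre at the front; the purple arrow lies on the tongue and points at the turntable. Origin at the centre of its underside, on the turntable's axis, on the sill (height 0). Its own -x axis runs from the centre out along the arrow: the front. The stand may be turned a little from one day to the next
- turntable (a joint): angle of the turntable about its upright axis, rad, 0 at the start of each run, growing anticlockwise seen from above; it turns freely both ways for about two turns and stays where it is left (friction takes about 1.2 N at a peg)
- hub (a point): centre of the turntable's upper face, 42 mm above the sill. The turntable is a bamboo disc 290 mm across and 16 mm thick. Six upright round pegs, 14 mm across, rise 30 mm from its face (tops 72 mm above the sill), with centres 133 mm from the axis, evenly 60 degrees apart; the pump's place lies midway between two pegs (pegs at +-30, +-90 and +-150 degrees from the pump's direction)
- peg_a (a point): centre of the top of the peg that lies 30 degrees anticlockwise (from above) of the pump's place; its axes turn with the turntable
- pump_seat (a point): the pump's place on the turntable's upper face, 62 mm from the axis; turns with the turntable
- pump_mid (a point): loose white sunscreen pump dispenser with an orange band, 40 mm across, 92 mm tall, standing on its place on the turntable; this point lies on its axis half-way up, 46 mm above its foot. Its nozzle points outwards from the turntable's axis at the start. Rides round by friction
- balm_mid (a point): loose aluminium balm tin with a blue lid, 54 mm across, 27 mm high, on the turntable 62 mm from the axis, 120 degrees anticlockwise of the pump; point at its centre
- keeper_mid (a point): loose purple snorkel keeper, two joined rings, 62 x 32 mm, 8 mm thick, lying on the turntable 62 mm from the axis, 120 degrees clockwise of the pump; point at its centre
- pump: the same pump dispenser; origin at the centre of its foot
- balm: the same balm tin; origin at the centre of its foot
- keeper: the same snorkel keeper; origin at the centre of its underside
- flask: loose aluminium drink bottle with a black screw cap, 68 mm across, 200 mm tall, standing on the sill left of the turntable; origin at the centre of its foot
- tumbler: loose chunky green glass tumbler, 76 mm across, 88 mm tall, on the coaster right of the turntable; origin at the centre of its foot
- coaster: loose round bamboo coaster, 96 mm across, 8 mm thick; origin at the centre of its underside
- keys: loose steel key ring with two keys, about 85 x 50 mm and 6 mm thick, lying on the sill front left of the turntable; origin at the centre of the ring
Mind the look-alikes: they are no part of the job. Of the things that look like the pump, the middle-sized one is meant.

How it is judged:
By the outcome, as a careful person would: the job done as asked, in the order asked, and still so for the second after the job is handed in, with the robot touching nothing.
It also fails if it takes over 58 s, if anything falls off the work surface, if the arm or the gripper's body presses on something with over 40 N, if the wrist force passes 120 N, or if a joint passes its speed limit or range.

## Robot

A 7-joint arm with a two-finger parallel gripper is mounted at the origin on the work surface. World frame = base frame: x ahead of the robot, y to its left, z up, the work surface at z = 0. Lengths are in m, angles in rad, forces in N, time in s.
With the tool pointing down it reaches from about 0.425 to 0.925 m from the base axis. Payload 6.8 kg.
Tool frame: the origin (TCP) lies midway between the tips of the shut fingers; the grasp point (between the pads) lies r.grip_point_offset behind it (r.grip_point_offset is the distance from the TCP to the grasp point, in m); z points along the fingers, y is the direction in which the jaws open and shut (so a half turn about z gives the same grasp; the last joint's range is limited). The gripper opens to 85 mm and grips with 20 to 120 N. Pads are 22 mm wide; open, the fingers measure 114 mm over their backs; the gripper's body (76 mm by 85 mm) begins 54 mm behind the grasp point. The pads swing forward as they close: fully open they stand 13 mm farther back than shut.
Start: joints at [1.146, 0.477, 0.022, 1.555, -0.011, 1.109, -0.083], TCP at [0.21, -0.641, 0.231] pointing down, gripper open.
Joint ranges: [-2.96, 2.96], [-0.34, 2.1], [-1.41, 1.46], [0.24, 2.44], [-1.37, 4.51], [0.17, 1.92], [-2.96, 2.96]. Speed limits (rad/s): [2.39, 2.39, 3.14, 3.14, 3.14, 3.14, 3.14].

## Interface

Orientations are given as a rotation vector (axis times angle).
In Python, from bench import r gives the robot as it stands. The module is installed in compiled form; this text tells all that it offers.
- The arm moves only by the tool play_rows, never from a script. Its argument "deltas" is a list of rows, each a list of 3 entries, a list of its own where there are three numbers: the finger opening in mm, from 0 to 85.4, then the shift along the tool's x, y, z in mm, then the turn, a rotation vector about the tool's x, y, z in rad. A call has 1 to 8 rows; each row is the pose to reach, as a shift and turn from the pose measured when the call began, along the tool's axes at that moment; what a row does not reach only later rows make up. A row lasts 1/8 s, in which the tool goes at most 62.5 mm and 10.7 degrees, less where a joint would pass 70% of its speed; a pose out of reach is approached as far as the arm can. A call with a gripper value outside its range is refused whole. The fingers move at their own pace and stop on an object; "squeeze" is the grip in N (left out, the last holds). Time passes only in rows, so rows that repeat a pose let the fingers close. It gives the time, the measured TCP pose, the force and the opening at its end, in the units of the state.
- r.get_obs(): the state, without advancing time (a new reading comes with each control period).
- r.grab_frame(name): name is "scene" or "side" or "wrist"; returns (picture, depth): 420x560x3 uint8, red, green, blue; 420x560 float32, m along the optical axis (not along the pixel's ray), 0 where there is no reading.
- r.camera_model(name): a dict with "mtx" (3x3 intrinsics, pixels), "rvec" (rotation vector, rad) and "tvec" (3), from world to camera coordinates, as OpenCV has them; the wrist camera has in their place "T_tool_cam" (4x4, takes a point from camera to tool coordinates, whose origin is the TCP and whose axes are the flange's). Camera axes: x right, y down, z forward; pixel columns grow to the right and rows downward; lengths in m; the calibration is good to about 2 mm. A picture is of the moment at which its call begins: read the wrist's pose just before it. camera_model takes no time and is no camera call.
- r.hand_in(): hands the job in, once; it reports no verdict.
The state is a dict: "clock": time; "joints": joint angles; "qvel": joint speeds; "tau": joint torques, N m; "tcp_pos": TCP position; "orientation": TCP orientation; "contact_force": force on the tool from outside, world axes, zero at the start; "moment": the same for the moment, N m; "grip_width": finger opening in m.
Only numpy, scipy, OpenCV 4.12 (cv2) and the standard library are available. Lean on these libraries where they do the work, as an engineer would, in place of code of your own. Each camera call takes 0.05 s, during which the arm holds its last target. There are 200 camera calls.

## Working session

There is one attempt and no reset: what is moved stays moved. The work goes in short steps, Python scripts to look and compute and a tool call to move; the robot and the scene stay as the last step left them, time stands still between calls to the robot, and variables do not carry over. Pictures are saved under pics/ and viewed, about 8 in all and at most 12, crops included, and the job is handed in when it is done.

Besides the shell and the picture viewer there is one more tool, called after "Emit:" as name(argument=value, ...), one argument or row to a line, values as JSON. play_rows: Moves the arm, as the interface text tells. Its arguments: {"type":"object","properties":{"deltas":{"type":"array"},"squeeze":{"type":"number"}},"required":["deltas"]}

```bash
mkdir -p pics; python3 - <<'E'
from bench import r
import cv2,numpy as np
for n in("scene","side"):
    p,d=r.grab_frame(n); np.savez(f"pics/{n}0.npz",p=p,d=d); cv2.imwrite(f"pics/{n}0.png",p[:,:,::-1])
    m=r.camera_model(n); print(n,m)
o=r.get_obs();print(o["clock"],o["tcp_pos"],o["orientation"],o["grip_width"],r.grip_point_offset)
E
```

```text
scene {'mtx': array([[543.90540254,   0.        , 289.75112678],
       [  0.        , 543.90540254, 211.04309333],
       [  0.        ,   0.        ,   1.        ]]), 'rvec': array([ 0.97344541,  2.39373358, -1.09650162]), 'tvec': array([ 0.41036781, -0.23617253,  1.67885106])}
side {'mtx': array([[431.08056841,   0.        , 277.29985203],
       [  0.        , 431.08056841, 205.34437787],
       [  0.        ,   0.        ,   1.        ]]), 'rvec': array([ 0.63693365, -2.6901951 ,  1.12129512]), 'tvec': array([0.55712596, 0.2472517 , 0.74009321])}
0.1 [ 0.21012307 -0.6408962   0.23043028] [-3.10066669e+00 -4.95319652e-01  5.37653601e-04] 0.08554435775232413 0.0187
```

View pics/scene0.png

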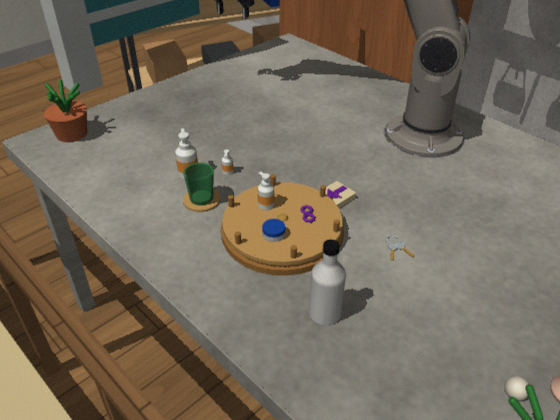

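View pics/side0.png

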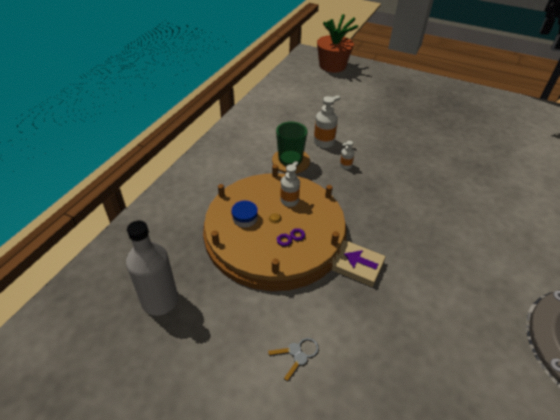

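Scene view: three pump look-alikes, the large one at (187,150), the small one at (227,162) and the middle-sized one on the turntable at (266,190). The one on the turntable fits: it is middle-sized and stands on its place. The arrow is at (338,193), the keys at (398,247), the bottle at (327,290) and the tumbler at (199,185). Next I measure and make a confirming crop.

```bash
cat > h.py <<'E'
import numpy as np,cv2
from bench import r
def cam(n):
    m=r.camera_model(n);R=cv2.Rodrigues(m["rvec"])[0];return m["mtx"],R,m["tvec"]
def cloud(n,d):
    K,R,t=cam(n);v,u=np.indices(d.shape)
    c=np.stack([(u-K[0,2])/K[0,0]*d,(v-K[1,2])/K[1,1]*d,d],-1)
    return (c-t)@R
def plane(n,uv,z):
    K,R,t=cam(n);ray=np.linalg.inv(K)@[uv[0],uv[1],1]@R;C=-R.T@t
    return C+ray*(z-C[2])/ray[2]
def blobs(m,amin):
    k,l,s,c=cv2.connectedComponentsWithStats(m.astype(np.uint8))
    return [(c[i],s[i],l==i) for i in range(1,k) if s[i,4]>=amin]
E
python3 - <<'E'
from h import *
from scipy.optimize import least_squares
for n in("scene","side"):
    f=np.load(f"pics/{n}0.npz");p,d=f["p"],f["d"];W=cloud(n,d)
    ok=d>0
    disc=ok&(abs(W[...,2]-.042)<.006)&(p[...,0]>p[...,2]*1.8)
    b=max(blobs(disc,500),key=lambda b:b[1][4]);P=W[b[2]]
    print(n,"disc z",np.median(P[:,2]))
    c=cv2.minEnclosingCircle(P[:,:2].astype(np.float32)*1000);print(" circ",c)
    hub=np.array(c[0])/1000
    h=cv2.cvtColor(p,cv2.COLOR_RGB2HSV)
    pur=(h[...,0]>125)&(h[...,0]<160)&(h[...,1]>100)
    for q in blobs(pur,15):print(" purple",q[0].round(1),q[1][4],np.median(W[q[2]],0).round(3),"plane20",plane(n,q[0],.021).round(4), "plane46",plane(n,q[0],.046).round(4))
    rr=np.hypot(*(W[...,:2]-hub).transpose(2,0,1))
    pg=ok&(W[...,2]>.052)&(W[...,2]<.08)&(abs(rr-.133)<.02)
    for q in blobs(pg,8):
        v=W[q[2]];x=v[v[:,2]>.066] if (v[:,2]>.066).any() else v
        a=x.mean(0);print(" peg",q[0].round(1),q[1][4],a.round(4),"r",np.hypot(*(a[:2]-hub)).round(4),"ang",np.degrees(np.arctan2(*(a[:2]-hub)[::-1])).round(1))
    pm=ok&(W[...,2]>.085)&(rr<.12)
    for q in blobs(pm,20):
        a=np.median(W[q[2]],0);print(" pump",q[0].round(1),q[1][4],a.round(4),"r",np.hypot(*(a[:2]-hub)).round(4),"ang",np.degrees(np.arctan2(*(a[:2]-hub)[::-1])).round(1),"zmax",W[q[2]][:,2].max())
    hi=ok&(W[...,2]>.03)&(rr>.16)&(rr<.45)
    for q in blobs(hi,60):
        v=W[q[2]];print(" obj",q[0].round(0),np.median(v,0).round(3),"zmax",v[:,2].max().round(3))
f=np.load("pics/scene0.npz")["p"]
g=cv2.resize(f[110:280,150:400],None,fx=3,fy=3,interpolation=2)[:,:,::-1];cv2.imwrite("pics/crop.png",g)
E
```

```text
scene disc z 0.04093121047272437
 circ ((620.7622680664062, 16.72254753112793), 146.71603393554688)
 purple [335.3 192.2] 112 [0.436 0.021 0.02 ] plane20 [0.432  0.0214 0.021 ] plane46 [0.4569 0.0412 0.046 ]
 purple [307.5 213.6] 138 [0.569 0.051 0.048] plane20 [0.5461 0.0307 0.021 ] plane46 [0.5678 0.0502 0.046 ]
 peg [272.5 178.4] 42 [ 0.5489 -0.0937  0.0699] r 0.1317 ang -123.0
 peg [322.3 189.4] 47 [0.4895 0.0247 0.0707] r 0.1315 ang 176.5
 peg [230.6 200. ] 50 [ 0.6817 -0.1009  0.07  ] r 0.1325 ang -62.6
 peg [336.1 224.3] 53 [0.5613 0.136  0.0698] r 0.1333 ang 116.5
 peg [237.5 236.3] 52 [0.754  0.01   0.0705] r 0.1334 ang -2.9
 peg [293.3 250.4] 56 [0.6946 0.1281 0.0705] r 0.1337 ang 56.5
 pump [265.  185.7] 277 [ 0.622  -0.0403  0.1034] r 0.057 ang -88.8 zmax 0.135764294457084
 obj [193. 169.] [ 0.674 -0.238  0.077] zmax 0.132
 obj [226. 159.] [ 0.568 -0.257  0.045] zmax 0.074
 obj [327. 282.] [0.75  0.275 0.121] zmax 0.203
side disc z 0.04197610604347668
 circ ((619.708984375, 15.821105003356934), 145.6617889404297)
 purple [290.5 237. ] 219 [0.567 0.052 0.049] plane20 [0.5769 0.0298 0.021 ] plane46 [0.5686 0.0498 0.046 ]
 purple [359.  259.3] 244 [0.438 0.021 0.021] plane20 [0.4333 0.021  0.021 ] plane46 [0.4304 0.0414 0.046 ]
 peg [274.7 169.3] 61 [ 0.6786 -0.1009  0.0702] r 0.1307 ang -63.2
 peg [220.9 188.8] 65 [0.7516 0.0093 0.0708] r 0.132 ang -2.8
 peg [328.8 189.5] 62 [ 0.5459 -0.0933  0.0704] r 0.1317 ang -124.1
 peg [214.9 236.1] 75 [0.6918 0.128  0.0709] r 0.1334 ang 57.3
 peg [335.1 236.9] 75 [0.4867 0.0254 0.071 ] r 0.1334 ang 175.9
 peg [275.3 264.3] 83 [0.5596 0.136  0.0708] r 0.1343 ang 116.6
 pump [290.5 179.3] 388 [ 0.6125 -0.0382  0.1041] r 0.0545 ang -97.6 zmax 0.1357141950821718
 obj [327. 119.] [ 0.64  -0.315  0.08 ] zmax 0.133
 obj [291. 140.] [ 0.688 -0.197  0.075] zmax 0.098
 obj [348. 151.] [ 0.559 -0.256  0.048] zmax 0.073
 obj [149. 268.] [0.719 0.275 0.126] zmax 0.202
```

View pics/crop.png

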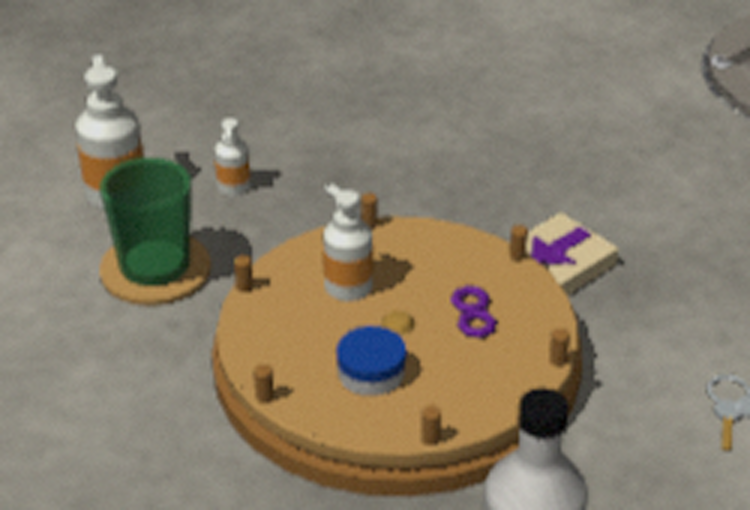

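The crop confirms it: the middle-sized pump stands on the turntable (crop 347,245), with the large one at (105,130) and the small one at (232,160) standing outside. Hub ≈ (0.620, 0.017), pegs at -3.3° mod 60, pump at -93.3°, front ≈ 178.8°. So the turntable needs about 88° clockwise. I will straddle the peg at 176.7°, which is well away from the pump, and guide it round.

```bash
cat > plan.py <<'E'
from h import *
from scipy.spatial.transform import Rotation as Ro
HUB=np.array([.620,.0174])
def rows(wps):
    """wps: (open mm, x,y,z, yaw deg)"""
    o=r.get_obs();p=np.array(o["tcp_pos"]);R=Ro.from_rotvec(o["orientation"])
    for g,x,y,z,a in wps:
        T=Ro.from_euler("z",a,degrees=True)*Ro.from_euler("x",180,degrees=True)
        print([g,(R.inv().apply([x-p[0],y-p[1],z-p[2]])*1000).round(0).tolist(),(R.inv()*T).as_rotvec().round(3).tolist()])
def pg(a,z,rad=.135,g=28,off=0):
    t=np.radians(a);return (g,HUB[0]+rad*np.cos(t),HUB[1]+rad*np.sin(t),z,a+off)
E
python3 - <<'E'
from plan import *
s=np.array([.2101,-.6409,.23,18]);e=np.array([.4855,.025,.20,177])
rows([(50,*(s+(e-s)*k/16)) for k in range(1,9)])
# front direction from tongue: light wood at z~.02 outside disc
for n in("scene","side"):
    f=np.load(f"pics/{n}0.npz");p,d=f["p"],f["d"];W=cloud(n,d)
    m=(d>0)&(abs(W[...,2]-.02)<.004)&(W[...,0]<.455)&(W[...,0]>.38)&(abs(W[...,1]-.02)<.08)
    b=max(blobs(m,20),key=lambda b:b[1][4]);P=W[b[2]][:,:2].astype(np.float32)
    print(n,cv2.minAreaRect(P*1000),P[:,0].min(),P[:,1].min(),P[:,1].max())
    h=cv2.cvtColor(p,cv2.COLOR_RGB2HSV);pur=(h[...,0]>125)&(h[...,0]<160)&(h[...,1]>100)
    v,u=np.nonzero(pur);A=np.array([plane(n,(a,b),.0205)[:2] for a,b in zip(u,v)]);A=A[A[:,0]<.48]
    c=A.mean(0);w,V=np.linalg.eigh(np.cov((A-c).T));print(c,"axis",np.degrees(np.arctan2(*V[::-1,1])),"rad",np.degrees(np.arctan2(*(c-HUB)[::-1])))
E
```

```text
[50, [29.0, -34.0, 2.0], [-0.002, -0.0, -0.171]]
[50, [59.0, -68.0, 4.0], [-0.002, -0.0, -0.344]]
[50, [88.0, -103.0, 6.0], [-0.002, -0.0, -0.518]]
[50, [117.0, -137.0, 8.0], [-0.002, -0.0, -0.691]]
[50, [147.0, -171.0, 10.0], [-0.002, -0.001, -0.865]]
[50, [176.0, -205.0, 12.0], [-0.002, -0.001, -1.038]]
[50, [205.0, -239.0, 14.0], [-0.001, -0.001, -1.211]]
[50, [235.0, -273.0, 16.0], [-0.001, -0.001, -1.385]]
scene ((421.9852600097656, 22.88247299194336), (74.39140319824219, 65.59607696533203), 87.15943908691406) 0.38799798 -0.01388535 0.060304224
[ 0.40801389 -0.0204644 ] axis 60.483851329664866 rad -169.87277773826284
side ((422.8526306152344, 20.923084259033203), (73.06599426269531, 65.96851348876953), 88.46046447753906) 0.3891912 -0.01542172 0.05823035
[ 0.40471588 -0.12788319] axis 79.10126703338793 rad -145.9867916200848
```

Emit:
play_rows(
  deltas=[
    [50,[29,-34,2],[0,0,-0.17]],
    [50,[59,-68,4],[0,0,-0.34]],
    [50,[88,-103,6],[0,0,-0.52]],
    [50,[117,-137,8],[0,0,-0.69]],
    [50,[147,-171,10],[0,0,-0.86]],
    [50,[176,-205,12],[0,0,-1.04]],
    [50,[205,-239,14],[0,0,-1.21]],
    [50,[235,-273,16],[0,0,-1.38]],
  ],
)

```text
clock: 1.1
tcp_pos: [0.3485, -0.3068, 0.2146]
orientation: [-2.07, -2.361, -0.001]
contact_force: [0.7, -0.4, 0.7]
grip_width: 0.05
```

```bash
python3 - <<'E'
from plan import *
o=r.get_obs();print(o["tcp_pos"],np.round(o["joints"],2))
s=np.array([*o["tcp_pos"],97.5]);e=np.array([.4855,.025,.16,177])
rows([(40,*(s+(e-s)*k/8)) for k in range(1,9)])
E
```

```text
[ 0.3484868  -0.3067906   0.21464356] [ 0.94  0.18 -0.39  2.04  0.08  0.95  0.64]
[40, [39.0, 22.0, 7.0], [-0.001, -0.002, -0.173]]
[40, [78.0, 45.0, 14.0], [-0.0, -0.002, -0.346]]
[40, [117.0, 67.0, 21.0], [-0.0, -0.002, -0.52]]
[40, [155.0, 90.0, 28.0], [-0.0, -0.002, -0.693]]
[40, [194.0, 112.0, 34.0], [0.0, -0.002, -0.867]]
[40, [233.0, 135.0, 41.0], [0.0, -0.002, -1.04]]
[40, [272.0, 157.0, 48.0], [0.0, -0.002, -1.214]]
[40, [311.0, 179.0, 55.0], [0.001, -0.002, -1.387]]
```

Emit:
play_rows(
  deltas=[
    [40,[39,22,7],[0,0,-0.17]],
    [40,[78,45,14],[0,0,-0.35]],
    [40,[117,67,21],[0,0,-0.52]],
    [40,[155,90,28],[0,0,-0.69]],
    [40,[194,112,34],[0,0,-0.87]],
    [40,[233,135,41],[0,0,-1.04]],
    [40,[272,157,48],[0,0,-1.21]],
    [40,[311,179,55],[0,0,-1.39]],
  ],
)

```text
clock: 2.1
tcp_pos: [0.4853, 0.0262, 0.1596]
orientation: [-0.069, -3.14, -0.002]
contact_force: [0.6, 0.3, 0.1]
grip_width: 0.0402
```

```bash
python3 - <<'E'
from plan import *
o=r.get_obs();print(o["tcp_pos"],np.round(o["joints"],2))
rows([pg(176.7,z,g=40) for z in(.16,.14,.10,.08,.07,.06,.052)]+[pg(176.7,.052)])
p,d=r.grab_frame("wrist");cv2.imwrite("pics/w1.png",p[:,:,::-1])
E
```

```text
[0.48533473 0.02619649 0.15964865] [ 0.48  0.36 -0.79  2.03  0.33  0.88  1.04]
[40, [0.0, -1.0, -0.0], [0.001, -0.001, 0.014]]
[40, [0.0, -1.0, 20.0], [0.001, -0.001, 0.014]]
[40, [-0.0, -1.0, 60.0], [0.001, -0.001, 0.014]]
[40, [-0.0, -1.0, 80.0], [0.001, -0.001, 0.014]]
[40, [-0.0, -1.0, 90.0], [0.001, -0.001, 0.014]]
[40, [-0.0, -1.0, 100.0], [0.001, -0.001, 0.014]]
[40, [-0.0, -1.0, 108.0], [0.001, -0.001, 0.014]]
[28, [-0.0, -1.0, 108.0], [0.001, -0.001, 0.014]]
```

View pics/w1.png

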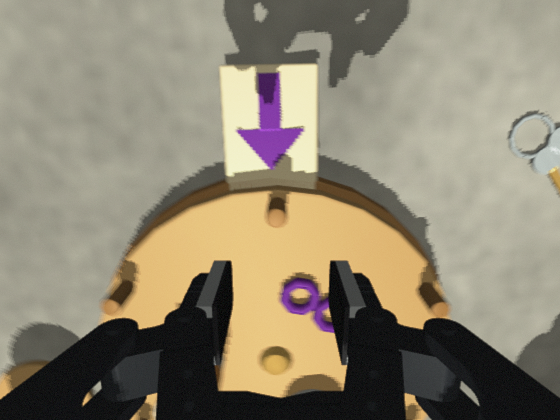

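Wrist view: the front peg is at (277,205), between the jaws sideways. The arrow is at (270,125) and the keeper at (310,305). I will check these against the calibration.

```bash
cat >> plan.py <<'E'
def wcloud():
    o=r.get_obs();p,d=r.grab_frame("wrist");m=r.camera_model("wrist");K=m["mtx"];T=m["T_tool_cam"]
    v,u=np.indices(d.shape);c=np.stack([(u-K[0,2])/K[0,0]*d,(v-K[1,2])/K[1,1]*d,d],-1)
    W=(c@T[:3,:3].T+T[:3,3])@Ro.from_rotvec(o["orientation"]).as_matrix().T+o["tcp_pos"]
    return p,d,W
def ang(a):return np.degrees(np.arctan2(*(np.asarray(a)[:2]-HUB)[::-1]))
E
python3 - <<'E'
from plan import *
p,d,W=wcloud()
m=(d>0)&(abs(W[...,2]-.071)<.004)
for q in blobs(m,30):
    a=W[q[2]].mean(0);print("peg",q[0].round(0),q[1][4],a.round(4),np.hypot(*(a[:2]-HUB)).round(4),ang(a).round(1))
h=cv2.cvtColor(p,cv2.COLOR_RGB2HSV);pur=(h[...,0]>125)&(h[...,0]<160)&(h[...,1]>100)&(d>0)
for q in blobs(pur,200):
    A=W[q[2]];c=A.mean(0);w,V=np.linalg.eigh(np.cov((A[:,:2]-c[:2]).T))
    print("pur",q[0].round(0),c.round(4),"ang",ang(c).round(2),"axis",np.degrees(np.arctan2(*V[::-1,1])))
m=(d>0)&(abs(W[...,2]-.02)<.004)&(W[...,0]<.46)&(h[...,1]<140)&(p[...,0]>90)
for q in blobs(m,2000): print("tongue",cv2.minAreaRect(W[q[2]][:,:2].astype(np.float32)*1000))
E
```

```text
peg [263. 214.] 363 [0.4868 0.0227 0.0718] 0.1333 177.7
peg [ 97. 300.] 345 [ 0.5461 -0.0949  0.0713] 0.1344 -123.3
peg [425. 307.] 331 [0.5594 0.1328 0.0714] 0.1304 117.7
pur [259. 120.] [0.4319 0.0204 0.0218] ang 179.1 axis 178.3205330449066
pur [300. 302.] [0.5649 0.0461 0.0512] ang 152.46 axis -143.47959138143392
tongue ((425.61517333984375, 20.54461669921875), (70.14686584472656, 70.11064147949219), 88.3379898071289)
```

Emit:
play_rows(
  deltas=[
    [40,[0,0,10],[0,0,0]],
    [40,[0,0,35],[0,0,0]],
    [40,[0,0,60],[0,0,0]],
    [40,[0,0,80],[0,0,0]],
    [40,[0,0,95],[0,0,0]],
    [40,[0,0,106],[0,0,0]],
    [28,[0,0,106],[0,0,0]],
    [28,[0,0,106],[0,0,0]],
  ],
)

```text
clock: 3.2
tcp_pos: [0.4862, 0.0307, 0.0542]
orientation: [0.062, 3.141, 0.008]
contact_force: [0.1, 0.6, -0.7]
grip_width: 0.0281
```

```bash
python3 - <<'E'
from plan import *
o=r.get_obs();print(o["tcp_pos"],np.round(o["joints"],2))
rows([pg(a,.052) for a in(176,174,171,167,163,159,156,154)])
E
```

```text
[0.4861596  0.03072125 0.05418877] [ 0.36  0.52 -0.68  2.1   0.51  0.68  0.88]
[28, [1.0, -4.0, 2.0], [0.005, -0.0, 0.03]]
[28, [0.0, 1.0, 2.0], [0.005, -0.0, 0.065]]
[28, [-0.0, 8.0, 2.0], [0.005, -0.0, 0.117]]
[28, [-2.0, 17.0, 2.0], [0.005, -0.001, 0.187]]
[28, [-4.0, 26.0, 2.0], [0.005, -0.001, 0.257]]
[28, [-6.0, 35.0, 2.0], [0.005, -0.001, 0.327]]
[28, [-9.0, 42.0, 2.0], [0.005, -0.001, 0.379]]
[28, [-11.0, 46.0, 2.0], [0.005, -0.001, 0.414]]
```

Emit:
play_rows(
  deltas=[
    [28,[0,0,1],[0,0,0.02]],
    [28,[0,3,2],[0,0,0.06]],
    [28,[0,8,2],[0,0,0.12]],
    [28,[-2,15,2],[0,0,0.18]],
    [28,[-4,24,2],[0,0,0.25]],
    [28,[-6,33,2],[0,0,0.32]],
    [28,[-9,41,2],[0,0,0.38]],
    [28,[-11,46,2],[0,0,0.41]],
  ],
)

```text
clock: 4.2
tcp_pos: [0.4994, 0.0764, 0.0528]
orientation: [-0.702, -3.062, -0.008]
contact_force: [0.6, -1.9, 1.1]
grip_width: 0.0279
```

```bash
python3 - <<'E'
from plan import *
o=r.get_obs();print(o["tcp_pos"],np.round(o["joints"],2),ang(o["tcp_pos"]),o["contact_force"])
rows([pg(a,.052) for a in(152,149,146,142,138,134,131,129)])
p,d,W=wcloud()
m=(d>0)&(abs(W[...,2]-.071)<.004)
for q in blobs(m,30):
    a=W[q[2]].mean(0);print("peg",q[0].round(0),q[1][4],a.round(4),np.hypot(*(a[:2]-HUB)).round(4),ang(a).round(1))
E
```

```text
[0.49941099 0.07643578 0.05281536] [ 0.19  0.52 -0.57  2.07  0.44  0.67  0.45] 153.9153914844754 [ 0.5778655  -1.8618653   1.12833255]
[28, [1.0, 5.0, 1.0], [0.005, -0.001, 0.038]]
[28, [0.0, 12.0, 1.0], [0.005, -0.001, 0.09]]
[28, [-1.0, 19.0, 1.0], [0.005, -0.002, 0.142]]
[28, [-2.0, 28.0, 1.0], [0.005, -0.002, 0.212]]
[28, [-5.0, 37.0, 1.0], [0.005, -0.002, 0.282]]
[28, [-8.0, 46.0, 1.0], [0.005, -0.002, 0.352]]
[28, [-10.0, 53.0, 1.0], [0.004, -0.002, 0.404]]
[28, [-12.0, 57.0, 1.0], [0.004, -0.002, 0.439]]
peg [252. 300.] 1547 [0.4941 0.0678 0.0715] 0.1356 158.2
peg [324. 285.] 307 [0.5004 0.0942 0.0711] 0.1421 147.3
peg [348. 285.] 176 [0.504  0.1022 0.0711] 0.1437 143.8
```

Emit:
play_rows(
  deltas=[
    [28,[0,5,1],[0,0,0.04]],
    [28,[0,12,1],[0,0,0.09]],
    [28,[-1,19,1],[0,0,0.14]],
    [28,[-2,28,1],[0,0,0.21]],
    [28,[-5,37,1],[0,0,0.28]],
    [28,[-8,46,1],[0,0,0.35]],
    [28,[-10,53,1],[0,0,0.4]],
    [28,[-12,57,1],[0,0,0.44]],
  ],
)

```text
clock: 5.25
tcp_pos: [0.5353, 0.1234, 0.0522]
orientation: [-1.355, -2.833, -0.009]
contact_force: [-1.2, -0.9, 0.1]
grip_width: 0.0278
```

```bash
python3 - <<'E'
from plan import *
o=r.get_obs();print(o["tcp_pos"],np.round(o["joints"],2),ang(o["tcp_pos"]))
rows([pg(a,.052) for a in(127,124,121,117,113,109,106,104)])
E
```

```text
[0.53533791 0.12335796 0.05222008] [ 0.02  0.55 -0.46  1.97  0.36  0.69  0.02] 128.6254089289722
[28, [-1.0, 4.0, 0.0], [0.004, -0.004, 0.033]]
[28, [-1.0, 11.0, 0.0], [0.004, -0.004, 0.085]]
[28, [-2.0, 18.0, 0.0], [0.004, -0.004, 0.137]]
[28, [-4.0, 27.0, 0.0], [0.004, -0.004, 0.207]]
[28, [-6.0, 36.0, 0.0], [0.004, -0.004, 0.277]]
[28, [-9.0, 45.0, 0.0], [0.004, -0.004, 0.347]]
[28, [-11.0, 52.0, 0.0], [0.004, -0.004, 0.399]]
[28, [-13.0, 56.0, 0.0], [0.004, -0.004, 0.434]]
```

Emit:
play_rows(
  deltas=[
    [28,[-1,4,0],[0,0,0.03]],
    [28,[-1,11,0],[0,0,0.09]],
    [28,[-2,18,0],[0,0,0.14]],
    [28,[-4,27,0],[0,0,0.21]],
    [28,[-6,36,0],[0,0,0.28]],
    [28,[-9,45,0],[0,0,0.35]],
    [28,[-11,52,0],[0,0,0.4]],
    [28,[-13,56,0],[0,0,0.43]],
  ],
)

```text
clock: 6.25
tcp_pos: [0.5871, 0.1484, 0.0523]
orientation: [-1.929, -2.476, -0.008]
contact_force: [-1.6, 0.2, -0.2]
grip_width: 0.0278
```

```bash
cat > chk.py <<'E'
from plan import *
def chk(tag):
    for n in("scene","side"):
        p,d=r.grab_frame(n);cv2.imwrite(f"pics/{n}{tag}.png",p[:,:,::-1]);W=cloud(n,d)
        rr=np.hypot(*(W[...,:2]-HUB).transpose(2,0,1));L=[]
        pm=(d>0)&(W[...,2]>.064)&(W[...,2]<.078)&(abs(rr-.133)<.02)
        for q in blobs(pm,8):
            v=W[q[2]];a=v[v[:,2]>.066].mean(0) if (v[:,2]>.066).any() else v.mean(0)
            L.append((ang(a).round(1),q[1][4]))
        h=cv2.cvtColor(p,cv2.COLOR_RGB2HSV);pur=(h[...,0]>125)&(h[...,0]<160)&(h[...,1]>100)&(rr<.14)
        print(n,L,"keeper",[ang(plane(n,q[0],.046)).round(1) for q in blobs(pur,40)])
        wh=(d>0)&(W[...,2]>.05)&(rr<.1)&(W[...,2]<.14)
        print("  pump?",[(ang(np.median(W[q[2]],0)).round(1),q[1][4]) for q in blobs(wh,150)])
E
python3 - <<'E'
from chk import *
o=r.get_obs();print(o["tcp_pos"],np.round(o["joints"],2),ang(o["tcp_pos"]))
chk(1)
rows([pg(a,.052) for a in(102,100,97,94,91,88,86,85)])
E
```

```text
[0.58711353 0.14844527 0.05226062] [-0.09  0.6  -0.34  1.84  0.28  0.74 -0.34] 104.08773109356586
scene [(np.float64(-132.1), np.int32(25)), (np.float64(-72.5), np.int32(25)), (np.float64(110.2), np.int32(27)), (np.float64(-12.9), np.int32(30)), (np.float64(94.6), np.int32(41)), (np.float64(46.5), np.int32(36))] keeper [np.float64(77.6)]
  pump? [(np.float64(-167.0), np.int32(454)), (np.float64(-37.4), np.int32(369))]
side [(np.float64(-73.9), np.int32(33)), (np.float64(-13.4), np.int32(35)), (np.float64(-133.6), np.int32(40)), (np.float64(47.1), np.int32(44)), (np.float64(166.7), np.int32(51)), (np.float64(96.6), np.int32(46)), (np.float64(109.4), np.int32(86))] keeper []
  pump? [(np.float64(-172.0), np.int32(681))]
[28, [-0.0, 4.0, 0.0], [0.003, -0.005, 0.039]]
[28, [-1.0, 9.0, 1.0], [0.003, -0.005, 0.073]]
[28, [-1.0, 16.0, 1.0], [0.003, -0.006, 0.126]]
[28, [-2.0, 23.0, 1.0], [0.003, -0.006, 0.178]]
[28, [-4.0, 30.0, 1.0], [0.003, -0.006, 0.231]]
[28, [-6.0, 37.0, 1.0], [0.002, -0.006, 0.283]]
[28, [-7.0, 41.0, 1.0], [0.002, -0.006, 0.318]]
[28, [-8.0, 44.0, 1.0], [0.002, -0.006, 0.335]]
```

The tracked peg is at 106.9°, 2.8° behind the TCP. Pump at 196.9°, so 18.6° remain and the TCP goes to about 85.5°.

Emit:
play_rows(
  deltas=[
    [28,[0,4,0],[0,0,0.04]],
    [28,[-1,10,0],[0,0,0.08]],
    [28,[-1,17,0],[0,0,0.13]],
    [28,[-2,24,0],[0,0,0.18]],
    [28,[-4,30,0],[0,0,0.23]],
    [28,[-5,36,0],[0,0,0.27]],
    [28,[-7,40,0],[0,0,0.31]],
    [28,[-8,42,0],[0,0,0.33]],
  ],
)

```text
clock: 7.35
tcp_pos: [0.6306, 0.1515, 0.0526]
orientation: [-2.31, -2.125, -0.009]
contact_force: [-0.9, 0.1, -0.7]
grip_width: 0.0279
```

```bash
python3 - <<'E'
from chk import *
o=r.get_obs();print(o["tcp_pos"],ang(o["tcp_pos"]))
chk(2)
E
```

```text
[0.63063108 0.15152827 0.05264865] 85.46817815475768
scene [(np.float64(-149.5), np.int32(12)), (np.float64(-90.9), np.int32(24)), (np.float64(-30.8), np.int32(28)), (np.float64(90.5), np.int32(62)), (np.float64(76.4), np.int32(47)), (np.float64(28.5), np.int32(32))] keeper [np.float64(58.8)]
  pump? [(np.float64(172.9), np.int32(410)), (np.float64(-54.7), np.int32(356))]
side [(np.float64(-91.7), np.int32(35)), (np.float64(-151.4), np.int32(42)), (np.float64(78.8), np.int32(60)), (np.float64(149.0), np.int32(53)), (np.float64(93.8), np.int32(65))] keeper []
  pump? [(np.float64(-61.7), np.int32(469)), (np.float64(171.5), np.int32(705))]
```

Peg at about 88.8°, pump at about 178.8°, front at about 178.3–178.8°. Now release and lift.

Emit:
play_rows(
  deltas=[
    [46,[0,0,0],[0,0,0]],
    [46,[0,0,0],[0,0,0]],
    [46,[0,0,-15],[0,0,0]],
    [46,[0,0,-40],[0,0,0]],
    [46,[0,0,-85],[0,0,0]],
    [46,[0,0,-130],[0,0,0]],
    [46,[0,0,-170],[0,0,0]],
    [46,[0,0,-190],[0,0,0]],
  ],
)

```text
clock: 8.45
tcp_pos: [0.6313, 0.1504, 0.247]
orientation: [-2.311, -2.128, -0.016]
contact_force: [0.6, 0.1, -1.2]
grip_width: 0.0455
```

```bash
python3 - <<'E'
from chk import *
o=r.get_obs();print(o["tcp_pos"],o["contact_force"])
# move to view: above front, robot side, high
rows([(46,.56,.10,.30,92),(46,.50,.06,.33,92)])
chk(3)
E
```

```text
[0.63128323 0.15040563 0.24697959] [ 0.56121087  0.13035979 -1.23006683]
[46, [-56.0, -67.0, -54.0], [0.007, -0.008, -0.117]]
[46, [-100.0, -123.0, -85.0], [0.007, -0.008, -0.117]]
scene [(np.float64(-149.7), np.int32(11)), (np.float64(-90.7), np.int32(26)), (np.float64(148.7), np.int32(28)), (np.float64(-31.2), np.int32(27)), (np.float64(87.7), np.int32(32)), (np.float64(28.4), np.int32(36))] keeper [np.float64(58.1)]
  pump? [(np.float64(171.5), np.int32(476)), (np.float64(-55.1), np.int32(355))]
side [(np.float64(-91.7), np.int32(35)), (np.float64(-151.4), np.int32(40)), (np.float64(29.1), np.int32(43)), (np.float64(149.0), np.int32(51)), (np.float64(89.2), np.int32(51))] keeper [np.float64(58.3)]
  pump? [(np.float64(-61.6), np.int32(470)), (np.float64(171.6), np.int32(705))]
```

View pics/side3.png

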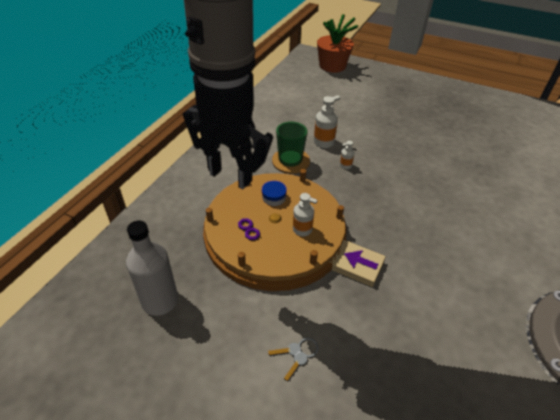

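Side view: pump at (303,215) faces the arrow at (360,260), and the fingers are up and clear at (230,165). The bottle, tumbler and keys have not moved. One two-view check of the pump itself, then hand in.

```bash
python3 - <<'E'
from plan import *
def pump(t):
    P=[];X=[]
    for n in("scene","side"):
        p,d=r.grab_frame(n) if t else [np.load(f"pics/{n}0.npz")[k] for k in "pd"]
        W=cloud(n,d);m=(d>0)&(W[...,2]>.085)&(W[...,2]<.14)&(np.hypot(*(W[...,:2]-HUB).transpose(2,0,1))<.1)
        w=p.min(2)>60
        b=max(blobs(m&w,30),key=lambda b:b[1][4]);x,y,ww,hh=b[1][:4]
        K,R,T=cam(n);P.append(K@np.c_[R,T]);X.append(np.array(b[0],float))
    q=cv2.triangulatePoints(P[0],P[1],X[0],X[1])[:,0];return q[:3]/q[3]
for t in(0,1):
    q=pump(t);print(q.round(4),"r",np.hypot(*(q[:2]-HUB)).round(4),ang(q).round(1))
o=r.get_obs();print(o["clock"],np.abs(o["qvel"]).max().round(4))
r.hand_in()
E
```

```text
[ 0.6178 -0.046   0.1038] r 0.0635 -92.0
[0.5573 0.0167 0.1022] r 0.0627 -179.4
8.65 0.0242
the job is handed in; nothing more can be done
```

I turned the turntable about 88° clockwise by its front peg, with the fingers loosely either side of the peg. I did this in short, slow steps, then opened the fingers and lifted them clear. The job is handed in at 8.65 s.

- **Alignment:** the pegs put the pump's place at 178.9°. The arrow and tongue put the front at about 178.3–178.8°. A two-view fix of the pump itself gave 180.6° and 62.7 mm from the axis (62 mm given). That is about 2° (2 mm) off the peg figure, but the same fix before the turn was 1.3° off the same way, so I take it as measurement bias.
- **Other items:** the keeper rode round at its expected angle. In the last picture the tin, bottle, tumbler and keys look undisturbed, though I did not measure them separately.
- **Forces and rest:** tool force readings at the end of each move stayed around 2 N. The turntable's pegs did not move after release, within about 0.5°. The arm still read 0.024 rad/s as it settled, well clear of everything.

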